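Close the bottle carrier and lift it by its handle

ROBOT

A 7-joint arm with a two-finger parallel gripper is mounted at the origin on the work surface. World frame = base frame: x ahead of the robot, y to its left, z up, the work surface at z = 0. Lengths are in mm, angles in rad, forces in N, time in s.
With the tool pointing down it reaches from about 400 to 900 mm from the base axis. Payload 5.6 kg.
Tool frame: the origin (TCP) lies between the finger pads, 19 mm behind the fingertips; this is the grasp point; x points along the fingers, y is the direction in which the jaws open and shut, and the axes are right-handed (so a half turn about x gives the same grasp; the last joint's range is limited). The gripper opens to 92 mm and grips with 3 to 60 N. Pads are 20 mm wide; open, the fingers measure 128 mm over their backs; the gripper's body (75 mm by 189 mm) begins 69 mm behind the grasp point.
Start: joints at [-1.348, 0.468, -0.012, 1.603, 0.006, 1.071, -0.056], TCP at [170.783, 627.169, 233.292] pointing down, gripper open.
Joint ranges: [-2.53, 2.53], [-0.31, 2.02], [-1.57, 1.55], [0.28, 2.44], [-1.29, 4.43], [0.15, 1.84], [-2.92, 2.92]. Speed limits (rad/s): [2.57, 2.57, 3.14, 3.14, 3.14, 3.14, 3.14].

INTERFACE

Orientations are given as a rotation vector (axis times angle).
In Python, from cell import robot, grip, kin, viewer gives the robot as it stands. Calls block until the motion is done:
- robot.movep(position, orientation): joint-space move of the TCP to a pose.
- robot.servo_line(position, feed=150, rotation=None): straight line of the TCP; rotation=None keeps the orientation; feed is the mean speed in mm/s.
- robot.goto_joints(angles): joint-space move.
- grip(opening, newtons=None): opening from 0.0 (shut) to 1.0 (fully open); newtons is the grip in N (None keeps the last); returns when the fingers have stopped.
- robot.hold(seconds).
- kin.ik(position, orientation): joint angles nearest the present ones, or None.
- robot.observe(): the state.
- viewer.read_camera(name): name is "side" or "top" or "wrist"; returns the picture (400x640x3 uint8, red, green, blue); there is no depth.
- viewer.camera_info(name): a dict with "camera_matrix" (3x3 intrinsics, pixels), "R" (3x3) and "t" (3): a world point X has camera coordinates R X + t. Camera axes: x right, y down, z forward; pixel columns grow to the right and rows downward; lengths in mm; the calibration is good to about 2 mm. A picture is of the moment at which its call begins: read the wrist's pose just before it. camera_info takes no time and is no camera call; for the wrist camera it gives the pose at the moment of the call.
A pose or a line that the arm cannot do raises robot.IKError and nothing moves.
- robot.job_done(): hands the job in, once; it reports no verdict.
Trained networks look in the newest picture that a camera, given by its name, has taken for a name from the list of things; names that differ only in an ending like _2 or _b are one class to them, and where a whole thing is asked for, a point or a joint stands for the part that bears it (a point fixed in the world has none). Each returns a list of dicts, best first, with "confidence" (0 to 1); they miss things now and then, are a little off and sometimes report something else, mostly with a low value. They report only what shows in the picture. A call takes as long as a camera call. They do not tell look-alikes from the thing itself.
- viewer.silhouettes(name, camera): "mask" (400x640 bool, what is visible of it).
- viewer.pinpoint(name, camera): "at" ([x, y, z] in mm, in the coordinates of the camera as it stood for that picture, good to about 4 mm: a listed point, or the origin of a listed thing).
The state is a dict: "t": time; "joints": joint angles; "joint_velocities": joint speeds; "joint_torque": joint torques, N m; "tcp_pos": TCP position; "tcp_rot": TCP orientation; "contact_force": force on the tool from outside, world axes, zero at the start; "wrist_torque": the same for the moment, N m; "grip_width": opening from 0.0 (shut) to 1.0 (fully open).
Only numpy, scipy, OpenCV 4.12 (cv2) and the standard library are available. Lean on these libraries where they do the work, as an engineer would, in place of code of your own. Each camera call takes 0.05 s, during which the arm holds its last target. There are 200 camera calls.

TASK

The six-bottle carrier on the bench is loaded: put its lid on so that it sits fully home, then swing the carrier's handle upright over the lid. Grip the handle, lift the carrier about 10 cm clear of the bench and keep it there, steady and level; the program finishes while still holding it by the handle in the air, nothing is put down. Do not tip the carrier on the way and leave the other things on the bench alone.

Things in the scene. Friction and masses are not known exactly. Their poses are not given: they have to be found in the camera images.
- carrier: grey plastic box, open on top, 100 (x) by 144 (y) by 92 mm high, walls 4 mm, mouth 92 by 136 mm; six pockets hold six bottles whose caps end 12 mm below the rim. Loose; 0.63 to 0.75 kg with bottles and handle. Origin: centre of its underside; z up, y along its long side and the handle's hinge, whose pivots sit outside the short sides at x = 0, z = 76 mm
- handle (a joint): angle of the carrier's swing handle: 0 = upright over the box, +1.57 = folded level to the carrier's -x side, where it starts (1.1 to 1.6); stops at +-1.65. Stays where put (friction 0.07 N m). 6 mm wire bow, arms outside the short sides (174 mm over all), bar along the carrier's y, 125 mm from the hinge: bar centre in the carrier's frame x = -125 sin(angle), z = 76 + 125 cos(angle) mm
- handle_grip (a point): middle of the handle's grip bar, on its axis: a black round sleeve 15 mm thick, 100 mm long, that turns easily on the wire, so that the lifted carrier hangs from it like a pail and may swing; handle upright: 201 mm above the carrier's underside, 75 mm above the top of the fitted lid. Its axes turn with the handle: y along the bar, z away from the hinge
- carrier_rim (a point): centre of the carrier's mouth, level with its rim, 92 mm above the underside; axes as the carrier's
- lid: loose grey plastic lid, 0.08 to 0.12 kg, right way up on the bench. From below: plug 8 mm deep, 84 (x) by 128 (y) mm (lowest 4 mm: 78 by 122), 4 mm play all round in the carrier's mouth; flange 106 by 150 by 6 mm that rests on the rim; grip ridge 14 (x) by 80 (y) by 28 mm high. Origin: centre of the underside, z up; fully home it is 84 mm above the carrier's origin; either way round fits
- lid_grip (a point): centre of the lid's grip ridge, 38 mm above the lid's origin (24 mm above the flange, 4 mm below the ridge's top); axes as the lid's
- bottle0: small amber glass bottle with paper label and black screw cap, 35 mm across, 76 mm tall, 55 g, standing loose in one of the carrier's six pockets; origin at the centre of its underside, z up
- bottle1: small amber glass bottle with paper label and black screw cap, 35 mm across, 76 mm tall, 55 g, standing loose in one of the carrier's six pockets; origin at the centre of its underside, z up
- bottle2: small amber glass bottle with paper label and black screw cap, 35 mm across, 76 mm tall, 55 g, standing loose in one of the carrier's six pockets; origin at the centre of its underside, z up
- bottle3: small amber glass bottle with paper label and black screw cap, 35 mm across, 76 mm tall, 55 g, standing loose in one of the carrier's six pockets; origin at the centre of its underside, z up
- bottle4: small amber glass bottle with paper label and black screw cap, 35 mm across, 76 mm tall, 55 g, standing loose in one of the carrier's six pockets; origin at the centre of its underside, z up
- bottle5: small amber glass bottle with paper label and black screw cap, 35 mm across, 76 mm tall, 55 g, standing loose in one of the carrier's six pockets; origin at the centre of its underside, z up
- reagent_bottle: bystander: big amber bottle with blue cap, 84 mm across, 180 mm tall, 0.7 kg; origin at the centre of its underside
- jar: bystander: short amber jar with white lid, 64 mm across, 59 mm tall; origin at the centre of its underside
- spare_bottle: bystander: a seventh small amber bottle standing on the bench, 35 mm across, 76 mm tall; origin at the centre of its underside
There are look-alikes about, which are no part of the job. Of the things like the lid, leave any that is blue, red or turquoise; of the rest the larger one is meant.

How it is judged (in metres and radians):
On the way, in this order (a step that is already met when the one before it is completed fails the run):
1. the lid is on and fully home while the carrier stands on the bench, handle still folded aside (x of lid in the frame of carrier between -0.008 and 0.008 m and y of lid in the frame of carrier between -0.008 and 0.008 m and z of lid in the frame of carrier between 0.08 and 0.087 m and angle between the z axis of lid and the z axis of carrier, either way round below 0.04 rad and distance between each of bottle0, bottle1, bottle2, bottle3, bottle4, bottle5 and carrier below 0.065 m and height (world z) of carrier below 0.01 m and value of joint handle above 0.6 rad), for 0.2 s.
2. the handle is swung upright over the lid (within 0.35 rad), the carrier still standing on the bench (x of lid in the frame of carrier between -0.008 and 0.008 m and y of lid in the frame of carrier between -0.008 and 0.008 m and z of lid in the frame of carrier between 0.08 and 0.087 m and angle between the z axis of lid and the z axis of carrier, either way round below 0.04 rad and value of joint handle between -0.35 and 0.35 rad and height (world z) of carrier below 0.03 m), for 0.1 s.
3. the carrier is lifted more than 6 cm clear of the bench, lid on and bottles inside (x of lid in the frame of carrier between -0.008 and 0.008 m and y of lid in the frame of carrier between -0.008 and 0.008 m and z of lid in the frame of carrier between 0.08 and 0.087 m and angle between the z axis of lid and the z axis of carrier, either way round below 0.04 rad and distance between each of bottle0, bottle1, bottle2, bottle3, bottle4, bottle5 and carrier below 0.065 m and height (world z) of carrier above 0.06 m), for 0.2 s.
At the end, for the whole second after the job is handed in: Gripper holds the handle bar (TCP within 50 mm of its middle), handle within 0.35 rad of upright, carrier 6 to 20 cm above the bench, level within 0.10 rad, still (2 cm/s, 0.15 rad/s), leaning on nothing; lid fully home (8 mm, 0.04 rad), untouched by the fingers; all six bottles inside (all of step 3 and height (world z) of carrier below 0.2 m and angle between carrier's own z axis and vertical below 0.1 rad and linear speed of carrier below 0.02 m/s and angular speed of carrier below 0.15 rad/s and value of joint handle between -0.35 and 0.35 rad and contact force between the fingers and carrier above 2 N and distance between the grasp point and handle_grip below 0.05 m and contact force between the fingers and lid below 0.5 N and contact force between carrier and reagent_bottle below 0.2 N and contact force between carrier and jar below 0.2 N and contact force between carrier and spare_bottle below 0.2 N); the arm keeps its last pose, push and grip.
It fails at once if the carrier is tipped more than 0.3 rad (angle between carrier's own z axis and vertical above 0.3 rad).
It fails at once if the reagent bottle is moved more than 3 cm (distance of reagent_bottle from where it was at the start of the episode above 0.03 m).
It fails at once if the jar is moved more than 3 cm (distance of jar from where it was at the start of the episode above 0.03 m).
It fails at once if the spare bottle is moved more than 3 cm (distance of spare_bottle from where it was at the start of the episode above 0.03 m).
It also fails if it takes over 58 s, if anything falls off the work surface, if the arm or the gripper's body presses on something with over 40 N, if the wrist force passes 120 N, or if a joint passes its speed limit or range.

## Working session

There is one attempt and no reset: what is moved stays moved. The work goes in short steps, each a Python script; the robot and the scene stay as the last script left them, time stands still between calls to the robot, and variables do not carry over. Pictures are saved under pics/ and viewed, about 8 in all and at most 12, crops included, and the job is handed in when it is done.

```bash
ls; mkdir -p pics; cat > h.py <<'E'
from cell import robot, grip, kin, viewer
import numpy as np, cv2
from scipy.spatial.transform import Rotation as R
def cam2w(cam,p,info=None):
    i=info or viewer.camera_info(cam); return np.array(i["R"]).T@(np.array(p)-np.array(i["t"]))
def pix2w(cam,uv,z,info=None):
    i=info or viewer.camera_info(cam); Rm=np.array(i["R"]);t=np.array(i["t"])
    d=Rm.T@np.linalg.inv(i["camera_matrix"])@np.array([uv[0],uv[1],1.]);c=-Rm.T@t
    return c+d*(z-c[2])/d[2]
def down(yaw): # tool x down, jaw axis (tool y) at angle yaw in world xy
    x=np.array([0,0,-1.]);y=np.array([np.cos(yaw),np.sin(yaw),0]);return R.from_matrix(np.c_[x,y,np.cross(x,y)]).as_rotvec()
def save(n,im): cv2.imwrite("pics/"+n,cv2.cvtColor(im,cv2.COLOR_RGB2BGR))
E
python3 - <<'E'
from h import *
s=robot.observe();print(s["t"],s["tcp_pos"],s["tcp_rot"],s["grip_width"])
for c in ("top","side"):
    im=viewer.read_camera(c);save(c+"0.png",im);i=viewer.camera_info(c)
    print(c,-np.array(i["R"]).T@i["t"])
    for n in ("carrier","carrier_rim","handle_grip","lid","lid_grip","reagent_bottle","jar","spare_bottle"):
        for d in viewer.pinpoint(n,c):
            a=np.array(d["at"]);q=np.array(i["camera_matrix"])@a
            print(n,round(d["confidence"],2),cam2w(c,a,i).round(),(q[:2]/q[2]).round())
E
```

```text
pics
0.0 [170.66721851 626.64301983 232.37828251] [ 0.20736794  1.56082454 -0.21007197] 0.9999311535710059
top [ 504.50131732    2.19119331 1180.53386391]
carrier 0.68 [ 524. -150.   -3.] [372. 211.]
carrier_rim 0.74 [ 526. -144.   91.] [375. 209.]
handle_grip 0.66 [ 524. -148.   91.] [376. 210.]
handle_grip 0.59 [ 412. -202.   87.] [394. 251.]
lid 0.8 [754. 188.   6.] [263. 132.]
lid 0.76 [696. 371.   0.] [202. 149.]
lid 0.76 [314. 408.  -4.] [185. 276.]
lid 0.61 [346. 129.  -3.] [279. 268.]
lid 0.57 [555. 157.  -1.] [271. 198.]
lid 0.19 [534. 414.  -0.] [186. 203.]
lid_grip 0.71 [700. 366.  27.] [201. 147.]
lid_grip 0.66 [342. 135.  38.] [275. 270.]
lid_grip 0.64 [559. 160.  38.] [269. 196.]
lid_grip 0.59 [315. 407.  40.] [180. 278.]
lid_grip 0.55 [754. 191.  27.] [261. 130.]
reagent_bottle 0.71 [821.   3.   7.] [324. 111.]
jar 0.73 [534. 413.  -3.] [187. 203.]
jar 0.23 [559. 159.   2.] [271. 196.]
spare_bottle 0.68 [ 568. -385.   -3.] [450. 198.]
side [ 113.94337149 -718.82385043 1216.18589033]
carrier 0.73 [ 525. -155.    3.] [336. 261.]
carrier_rim 0.72 [ 522. -154.   89.] [336. 247.]
handle_grip 0.64 [ 415. -206.   86.] [314. 277.]
handle_grip 0.4 [ 486. -122.    8.] [320. 258.]
lid 0.96 [305. 412.   0.] [206. 173.]
lid 0.95 [559. 159.  -2.] [298. 192.]
lid 0.76 [697. 370.  -7.] [303. 144.]
lid 0.75 [ 527. -152.    3.] [336. 261.]
lid 0.62 [346. 129.   1.] [248. 222.]
lid 0.56 [757. 186.  -5.] [340. 168.]
lid_grip 0.94 [754. 188.  25.] [340. 163.]
lid_grip 0.84 [698. 371.  26.] [303. 138.]
lid_grip 0.76 [343. 131.  36.] [245. 216.]
lid_grip 0.71 [309. 410.  36.] [205. 166.]
lid_grip 0.63 [560. 154.  35.] [299. 187.]
reagent_bottle 0.62 [827.   3.  -3.] [384. 193.]
reagent_bottle 0.5 [ 526. -103.    1.] [328. 250.]
jar 0.55 [532. 416.  -5.] [261. 151.]
spare_bottle 0.78 [ 570. -386.    2.] [390. 315.]
```

```bash
python3 -c "
import cv2
a=cv2.imread('pics/top0.png')[80:320,140:480];cv2.imwrite('pics/c1.png',cv2.resize(a,None,fx=2.3,fy=2.3,interpolation=cv2.INTER_CUBIC))"
```

```text
(no output)
```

View pics/c1.png

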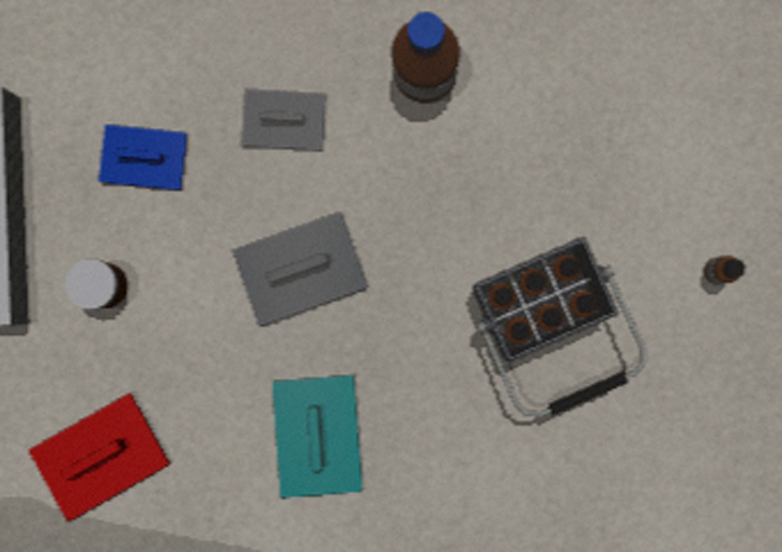

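Things that could be the lid, in top-image pixels: large grey (270,197), small grey (263,132), blue (202,149), red (183,276) and turquoise (279,268). I choose the large grey one. Next I'll hover over it for the close crop.

```bash
cat >> h.py <<'E'
def yaw_of(cam,name,near,z,info):
    """long-side (y axis) yaw and centre from silhouette nearest pixel"""
    best=None
    for d in viewer.silhouettes(name,cam):
        m=d["mask"].astype(np.uint8);c=np.argwhere(m).mean(0)[::-1];e=np.linalg.norm(c-near)
        if best is None or e<best[0]: best=(e,m)
    cs,_=cv2.findContours(best[1],cv2.RETR_EXTERNAL,cv2.CHAIN_APPROX_NONE);c=max(cs,key=cv2.contourArea)[:,0]
    w=np.array([pix2w(cam,p,z,info)[:2] for p in c],np.float32)
    (cx,cy),sz,_=r=cv2.minAreaRect(w);b=cv2.boxPoints(r);e=[b[1]-b[0],b[2]-b[1]];l=max(e,key=np.linalg.norm)
    xaxis=np.array([l[1],-l[0]]); xaxis=xaxis*np.sign(xaxis[0])
    return best[0],(round(cx,1),round(cy,1)),np.round(sz,1),float(np.arctan2(xaxis[1],xaxis[0]))
E
python3 - <<'E'
from h import *
viewer.read_camera("top");i=viewer.camera_info("top")
print("lid",yaw_of("top","lid",(270,197),14,i))
print("bar",yaw_of("top","handle_grip",(394,251),95,i))
print("car",yaw_of("top","carrier",(375,215),92,i))
y=0.34
for s in (y,y+np.pi):
    q=kin.ik([557,158,200],down(s));print(s,q)
robot.movep([520,145,260],down(y))
s=robot.observe();print(s["t"],s["tcp_pos"])
i=viewer.camera_info("wrist");im=viewer.read_camera("wrist");save("w1.png",im)
for n in("lid","lid_grip"):
  for d in viewer.pinpoint(n,"wrist"):print(n,d["confidence"],cam2w("wrist",d["at"],i).round(1))
for d in viewer.silhouettes("lid","wrist"):print(d["confidence"],np.argwhere(d["mask"]).mean(0)[::-1],d["mask"].sum())
print(i["R"])
E
```

```text
lid (np.float64(0.47102604097287865), (557.2, 160.3), array([106.1, 149. ]), 0.34916064143180847)Traceback (most recent call last):
  File "<stdin>", line 4, in <module>
  File "h.py", line 19, in yaw_of
    cs,_=cv2.findContours(best[1],cv2.RETR_EXTERNAL,cv2.CHAIN_APPROX_NONE);c=max(cs,key=cv2.contourArea)[:,0]
                          ~~~~^^^
TypeError: 'NoneType' object is not subscriptable
```

```bash
python3 - <<'E'
from h import *
y=0.349
for s in (y,y+np.pi):
    for p in ([557,158,50],[525,-150,130]):print(s,kin.ik(p,down(s)))
robot.movep([520,145,260],down(y))
s=robot.observe();print(s["t"],s["tcp_pos"],s["joints"])
i=viewer.camera_info("wrist");im=viewer.read_camera("wrist");save("w1.png",im)
for n in("lid","lid_grip"):
  for d in viewer.pinpoint(n,"wrist"):print(n,d["confidence"],cam2w("wrist",d["at"],i).round(1))
for d in viewer.silhouettes("lid","wrist"):print(d["confidence"],np.argwhere(d["mask"]).mean(0)[::-1],d["mask"].sum())
print(i["R"])
E
```

```text
0.349 [-0.64503415  0.6231225   0.40622689  1.91740384 -0.37744144  0.67602636
  0.33995253]
0.349 [-0.46143606  0.56513107  0.89130711  1.98532523 -0.57883789  0.86563274
  1.09583526]
3.4905926535897933 [-1.18479508  1.13639784  1.33169552  1.94812704 -1.23044331  1.20811377
 -2.14526024]
3.4905926535897933 [-0.68762914  0.88224559  1.34300863  1.99554747 -0.97764169  1.13654548
 -1.70128215]
3.1833 [519.73199614 146.5117445  259.79756764] [-0.75070227  0.26264847  0.49568049  1.87171977 -0.143777    1.04241477
  0.15501672]
lid 0.91 [752.2 186.4   4.2]
lid 0.8 [697.7 370.    2.8]
lid 0.79 [561.1 159.9  -1. ]
lid 0.76 [345.4 134.   -2.5]
lid_grip 0.84 [556.1 158.5  39.1]
lid_grip 0.7 [704.  369.9  27.8]
lid_grip 0.66 [756.1 188.9  23.4]
lid_grip 0.57 [343.7 131.7  36.3]
0.89 [488.55586035 196.91670823] 4010
0.85 [522.31513648  48.40281224] 6045
0.79 [350.68907756 166.39708582] 8716
0.55 [187.91834158 132.1937283 ] 9503
[[ 0.93905188  0.34377214 -0.00151212]
 [ 0.33084143 -0.90251757  0.27569182]
 [ 0.09341045 -0.2593892  -0.96124489]]
```

View pics/w1.png

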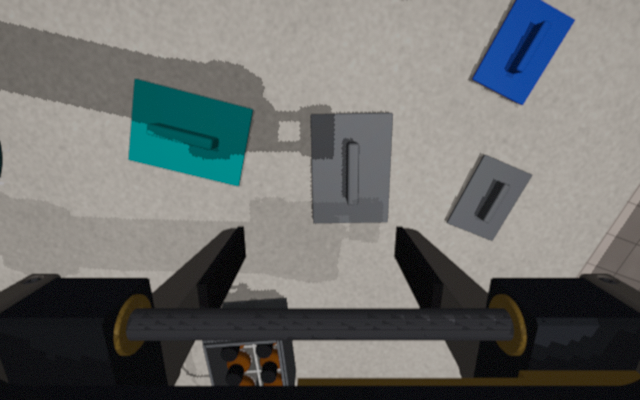

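Only the large grey lid, at (351,168) here, fits; the small grey one is at (489,197). Before picking the lid up, I'll take one close look at the carrier.

```bash
python3 - <<'E'
from h import *
robot.movep([541,-187,330],down(0.4))
s=robot.observe();print(s["t"],s["tcp_pos"])
i=viewer.camera_info("wrist");im=viewer.read_camera("wrist");save("w2.png",im)
np.save("w2.npy",i,allow_pickle=True)
for n in("carrier","carrier_rim","handle_grip"):
  for d in viewer.pinpoint(n,"wrist"):print(n,round(d["confidence"],2),cam2w("wrist",d["at"],i).round(1))
for n in("carrier","handle_grip"):
  for k,d in enumerate(viewer.silhouettes(n,"wrist")):
    print(n,d["confidence"],np.argwhere(d["mask"]).mean(0)[::-1],d["mask"].sum());np.save(f"m_{n}{k}.npy",d["mask"])
E
```

```text
4.6667 [ 541.38846976 -185.28190111  329.51532991]
carrier 0.84 [ 520.2 -149.9    0.6]
carrier_rim 0.71 [ 528.8 -155.5   92.6]
handle_grip 0.96 [ 417.1 -203.2   87.3]
carrier 0.75 [301.65540035 137.05475181] 8018
handle_grip 0.64 [247.2665733  132.20821662] 2142
```

View pics/w2.png

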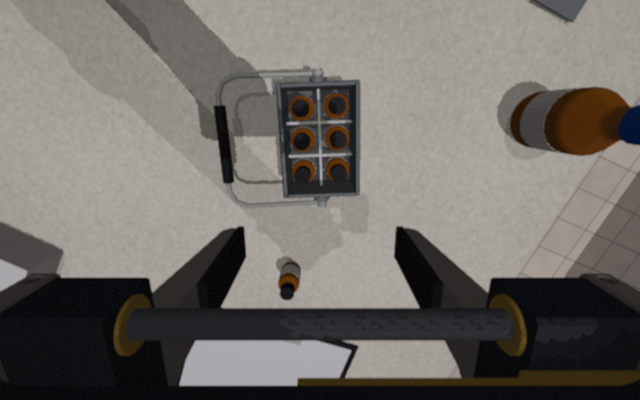

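The carrier is at about (320,138). Its rim corners are near (280,83), (359,81), (359,193) and (286,196), and the bar runs from (221,107) to (229,182). I'll enlarge it to read the corners more exactly.

```bash
python3 -c "
import cv2
a=cv2.imread('pics/w2.png')[60:215,205:375];cv2.imwrite('pics/c2.png',cv2.resize(a,None,fx=3.8,fy=3.8,interpolation=cv2.INTER_CUBIC))"
```

```text
(no output)
```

View pics/c2.png

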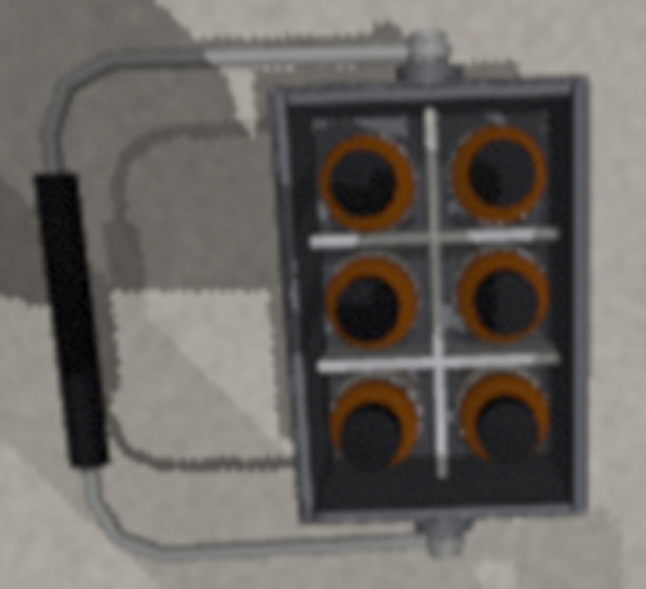

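```bash
python3 - <<'E'
from h import *
from scipy.optimize import least_squares
i=np.load("w2.npy",allow_pickle=True).item();K=np.array(i["camera_matrix"]);Rm=np.array(i["R"]);t=np.array(i["t"])
f=lambda p:np.array(p)/3.8+[205,60]-0.37
# image: right=+x', up=+y'
obs=np.array([f(p) for p in [(276,88),(585,78),(585,512),(303,520),(56,175),(88,467)]])
def proj(P): c=P@Rm.T+t;q=c@K.T;return q[:,:2]/q[:,2:]
def model(v):
    x,y,w,a=v;b=[-125*np.sin(a),76+125*np.cos(a)]
    L=np.array([[-50,72,92],[50,72,92],[50,-72,92],[-50,-72,92],[b[0],50,b[1]],[b[0],-50,b[1]]])
    return L@R.from_euler("z",w).as_matrix().T+[x,y,0]
r=least_squares(lambda v:(proj(model(v))-obs).ravel(),[525,-152,.4,1.4]);print(r.x,r.fun.reshape(-1,2).round(2))
print(model(r.x)[4:].mean(0))
viewer.read_camera("top");j=viewer.camera_info("top")
for d in viewer.silhouettes("carrier","top"):
    m=d["mask"];print(d["confidence"],m.sum());np.save("mt.npy",m);break
P=model(r.x);c=P@np.array(j["R"]).T+j["t"];q=c@np.array(j["camera_matrix"]).T;q=q[:,:2]/q[:,2:]
im=cv2.imread("pics/top0.png");s=6;o=np.array([335,170])
cr=cv2.resize(im[170:270,335:435],None,fx=s,fy=s,interpolation=cv2.INTER_CUBIC)
for p in q: cv2.circle(cr,tuple(((p-o+.5)*s).astype(int).tolist()),4,(0,255,0),1)
cv2.imwrite("pics/c3.png",cr)
E
```

```text
[ 5.25565487e+02 -1.49673987e+02  4.37212045e-01  1.47265397e+00] [[-0.75  0.55]
 [ 0.29  0.04]
 [ 0.27  0.17]
 [ 0.17  0.58]
 [-0.49 -1.11]
 [ 0.6  -0.11]]
[ 412.86846238 -202.34622335   88.2481102 ]
0.58 1372
```

View pics/c3.png

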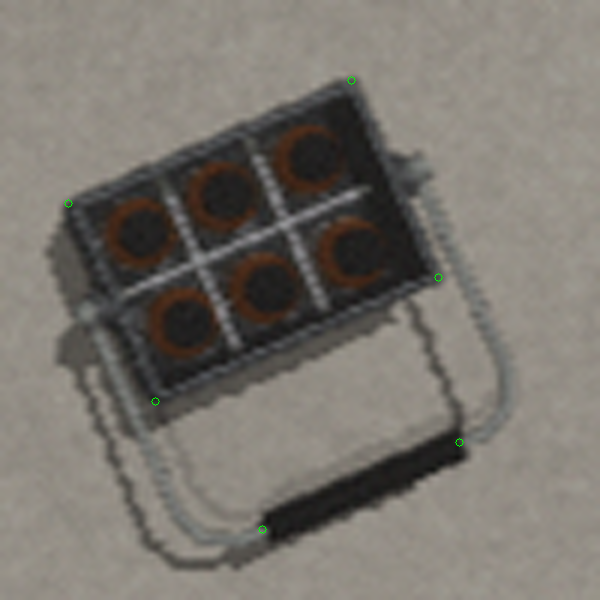

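The top view overlay agrees with the fit to about 2 mm. Now I'll pick up the lid.

```bash
python3 - <<'E'
from h import *
robot.movep([557.3,159.9,120],down(.349));grip(.5,25)
robot.servo_line([557.3,159.9,39],feed=100);robot.hold(.2)
s=robot.observe();print(s["t"],s["tcp_pos"],s["contact_force"])
grip(0,25);s=robot.observe();print(s["t"],s["tcp_pos"],s["grip_width"]*92,s["contact_force"])
robot.servo_line([557.3,159.9,140],feed=150)
robot.movep([526.3,-149.7,210],down(.437));robot.hold(.2)
s=robot.observe();print(s["t"],s["tcp_pos"],s["grip_width"]*92,s["contact_force"])
i=viewer.camera_info("wrist");im=viewer.read_camera("wrist");save("w3.png",im)
for n in("lid","lid_grip"):
  for d in viewer.pinpoint(n,"wrist"):
    p=cam2w("wrist",d["at"],i);e=R.from_euler("z",-.437).apply(p-s["tcp_pos"]);print(n,d["confidence"],e.round(1))
E
```

```text
8.5333 [557.74091512 160.13082385  39.66607605] [-0.51837    -0.57886381  0.2109601 ]
9.1167 [557.44342221 159.92025135  39.05226971] 13.665247586969425 [-0.24362108  0.2421165   0.24788024]
11.3583 [ 526.65098859 -148.30114543  209.58403633] 14.317631810965516 [-0.18090228  0.22339027 -1.39468738]
lid 0.8 [ -1.1  -3.3 -35.9]
lid_grip 0.97 [-2.9 -0.7 -3.3]
```

View pics/w3.png

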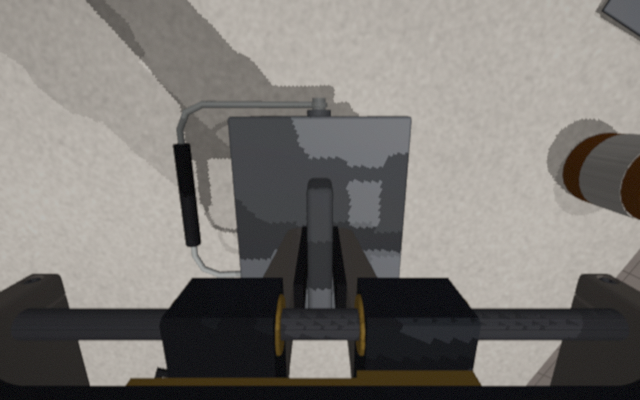

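The lid hangs level with its far edge at row 117, columns 229 to 411. The hinge pivot at (319,103) is centred on it. I'll compute the lid's offset in the grip from that edge, then lower it.

```bash
python3 - <<'E'
from h import *
i=viewer.camera_info("wrist");s=robot.observe();tp=np.array(s["tcp_pos"])
iv=R.from_euler("z",-.437)
for uv in((229,117),(411,117)): print(iv.apply(pix2w("wrist",uv,tp[2]-25,i)-tp).round(1))
C=np.array([526.3,-149.7,0])
p=pix2w("wrist",(319,103),80,i);print("pivot rel carrier",iv.apply(p-C).round(1))
robot.servo_line([*C[:2],150],feed=60);robot.hold(.3)
for z in (136,130,126,123):
    robot.servo_line([*C[:2],z],feed=30);robot.hold(.1);s=robot.observe();print(s["t"],s["tcp_pos"].round(1),np.round(s["contact_force"],1))
    if s["contact_force"][2]>12:break
E
```

```text
[-52.   74.2 -25. ]
[ 51.4  74.3 -25. ]
pivot rel carrier [-0.8 84.5 80. ]
13.675 [ 526.4 -149.8  136.1] [ 0.3  1.  -1.5]
14.125 [ 526.3 -149.7  130. ] [ 0.4  0.7 -0.6]
14.5083 [ 526.3 -149.7  126. ] [ 0.6 -0.6 -1. ]
14.8583 [ 526.5 -149.8  123.1] [ 0.7 -0.6 -0.2]
```

```bash
python3 - <<'E'
from h import *
C=np.array([526.3,-149.7,0])
robot.servo_line([*C[:2],121.5],feed=20);robot.hold(.15);s=robot.observe();print(s["tcp_pos"].round(1),np.round(s["contact_force"],1))
grip(.5,25);robot.hold(.3)
robot.servo_line([*C[:2],230],feed=150)
bx=C+R.from_euler("z",.437).apply([-60,-30,0])
robot.movep([bx[0],bx[1],300],down(.437));robot.hold(.2)
s=robot.observe();print(s["t"],s["tcp_pos"])
i=viewer.camera_info("wrist");im=viewer.read_camera("wrist");save("w4.png",im);np.save("w4.npy",i,allow_pickle=True)
iv=R.from_euler("z",-.437)
for n in("carrier","lid","lid_grip","handle_grip"):
  for d in viewer.pinpoint(n,"wrist"):
    print(n,round(d["confidence"],2),iv.apply(cam2w("wrist",d["at"],i)-C).round(1))
E
```

```text
[ 526.5 -149.8  123. ] [-3.6  0.9 13.2]
17.7417 [ 484.66029379 -200.89460562  298.53029461]
lid 0.6 [-3.9 -2.  85.9]
lid_grip 0.73 [-1.000e-01 -5.000e-01  1.198e+02]
handle_grip 0.75 [-121.9    0.6   89.2]
```

View pics/w4.png

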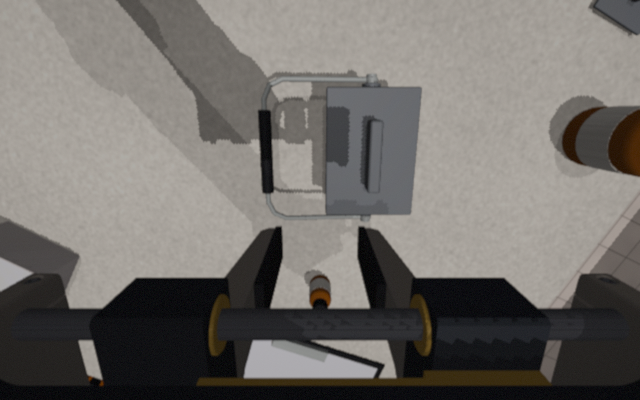

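The lid sits square on the box, and it resisted a 13 N push at its home height. The bar is at (266,151), still folded. Next: grip it, swing it up along the arc, then regrip.

```bash
python3 - <<'E'
from h import *
C=np.array([526.3,-149.7,0]);rz=R.from_euler("z",.437)
i=np.load("w4.npy",allow_pickle=True).item()
b=rz.inv().apply(pix2w("wrist",(265.8,151),88.5,i)-C);print("bar",b.round(1))
W=lambda x,y,z:C+rz.apply([x,y,z])
x0=(b[0]-124.4-121.9)/3;y0=np.clip(b[1],-3,3)
robot.movep(W(x0,y0,170),down(.437));grip(.42,8)
robot.servo_line(W(x0,y0,88.5),feed=100);robot.hold(.2)
s=robot.observe();print(s["t"],s["tcp_pos"],np.round(s["contact_force"],1))
grip(0,8);s=robot.observe();print(s["t"],s["grip_width"]*92,np.round(s["contact_force"],1))
a0=np.arctan2(-x0,12.5)
for a in np.linspace(a0,0,11)[1:]:
    robot.servo_line(W(-125*np.sin(a),y0,76+125*np.cos(a)),feed=80);s=robot.observe()
    print(round(s["t"],2),round(a,2),np.round(s["contact_force"],1),round(s["grip_width"]*92,1))
    if np.linalg.norm(s["contact_force"])>14:break
i=viewer.camera_info("wrist");im=viewer.read_camera("wrist");save("w5.png",im)
save("s5.png",viewer.read_camera("side"))
for d in viewer.pinpoint("handle_grip","wrist"):print(rz.inv().apply(cam2w("wrist",d["at"],i)-C).round(1))
a=cv2.imread("pics/w5.png");b=cv2.imread("pics/s5.png")[150:350,230:450]
cv2.imwrite("pics/c5.png",np.hstack([cv2.resize(a[:300,120:520],(400,300)),cv2.resize(b,(390,355))[:300]]))
E
```

```text
bar [-125.2    2.    88.5]
20.1167 [ 413.68787771 -200.34556585   89.01753345] [ 0.2 -0.4 -0.1]
20.6 14.554889238798095 [-2.4 -1.6 -0.4]
20.98 1.32 [-3.1 -2.2  1.2] 14.3
21.36 1.18 [-4.8 -2.5  1.4] 14.8
21.74 1.03 [-3.8 -2.4  2.1] 14.4
22.12 0.88 [-6.3 -3.1  3.8] 14.6
22.51 0.74 [-7.3 -2.4  7.5] 14.5
22.89 0.59 [-8.6 -0.9 11.3] 15.0
[-64.3   0.7 184.3]
[ 1.6 -3.5 87. ]
```

View pics/c5.png

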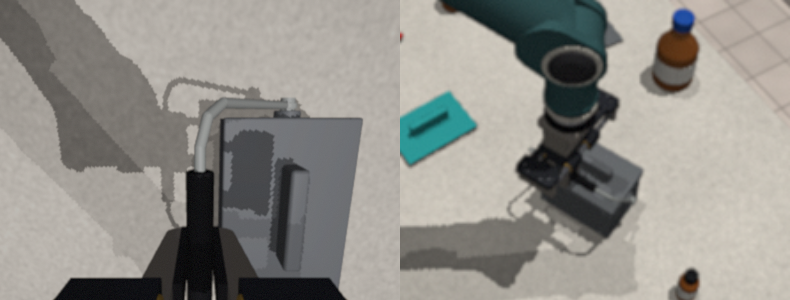

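The bar was gripped slightly off its axis, so radial force built up at about 0.6 rad. I'll relax the grip and continue the arc, correcting for force as it goes.

```bash
python3 - <<'E'
from h import *
C=np.array([526.3,-149.7,0]);rz=R.from_euler("z",.437);W=lambda x,y,z:C+rz.apply([x,y,z])
grip(.28,8);robot.hold(.15);s=robot.observe();print(s["t"],np.round(s["contact_force"],1),rz.inv().apply(s["tcp_pos"]-C).round(1))
f0=rz.inv().apply(s["contact_force"])
grip(0,8);s=robot.observe();print(np.round(s["contact_force"],1))
l=rz.inv().apply(s["tcp_pos"]-C);y0=l[1];dr=0.
for a in np.linspace(.59,0,9)[1:]:
    u=np.array([-np.sin(a),0,np.cos(a)])
    dr+=np.clip(.3*(rz.inv().apply(s["contact_force"])@u),-2,2)
    r=125+dr
    robot.servo_line(W(-r*np.sin(a),y0,76+r*np.cos(a)),feed=70);s=robot.observe()
    print(round(s["t"],2),round(a,2),round(dr,1),np.round(s["contact_force"],1),round(s["grip_width"]*92,1))
    if np.linalg.norm(s["contact_force"])>16:break
else:
    grip(.3,8);robot.hold(.2)
    s=robot.observe();print(s["t"],rz.inv().apply(s["tcp_pos"]-C).round(1),np.round(s["contact_force"],1))
i=viewer.camera_info("wrist");im=viewer.read_camera("wrist");save("w6.png",im)
for n in("handle_grip","lid_grip","carrier"):
  for d in viewer.pinpoint(n,"wrist"):print(n,round(d["confidence"],2),rz.inv().apply(cam2w("wrist",d["at"],i)-C).round(1))
E
```

```text
23.5583 [-0.3 -0.2 -0.1] [-69.1   2.  179.9]
[-0.7  0.5  1.2]
24.15 0.52 0.4 [-1.6  1.1  1.6] 14.7
24.43 0.44 1.0 [ 0.4  2.4 -0.3] 14.8
24.72 0.37 0.7 [-1.3  2.7  0.4] 14.7
25.0 0.3 0.8 [-0.9  3.2 -0.4] 14.5
25.28 0.22 0.7 [-1.3  2.7  1.6] 14.4
25.57 0.15 1.2 [ 0.5  1.4 -3.1] 14.5
25.85 0.07 0.2 [-0.6  1.9  5.6] 14.6
26.13 0.0 1.9 [-1.6 -1.  -6.1] 14.6
26.725 [1.00e-01 1.90e+00 2.03e+02] [ 0.8 -0.8  0.1]
handle_grip 0.77 [  3.2  -3.2 207.7]
lid_grip 0.88 [ -1.5  -0.2 121.3]
```

View pics/w6.png

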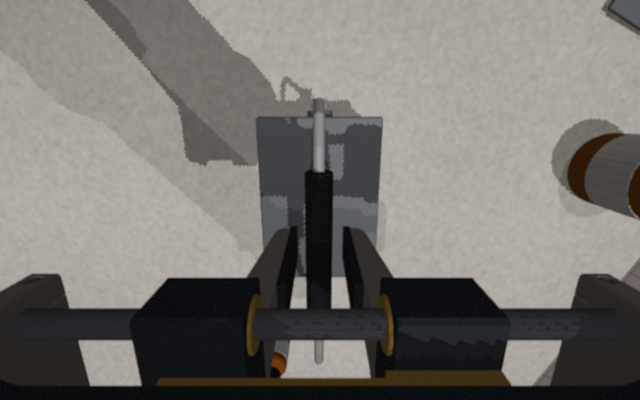

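The handle is upright over the centred lid (pivot at (319,103), sleeve end at (319,172)). Now to centre the grip along the bar, grip firmly and lift slowly.

```bash
python3 - <<'E'
from h import *
C=np.array([526.3,-149.7,0]);rz=R.from_euler("z",.437);W=lambda x,y,z:C+rz.apply([x,y,z])
i=viewer.camera_info("wrist")
e=rz.inv().apply(pix2w("wrist",(318.5,172),208,i)-C);p=rz.inv().apply(pix2w("wrist",(319,103),80,i)-C)
print("sleeve end",e.round(1),"pivot",p.round(1))
y0=np.clip(e[1]-50,-3,3);print(y0)
robot.servo_line(W(0,y0,202),feed=40);robot.hold(.2)
grip(0,35);robot.hold(.2);s=robot.observe();print(s["t"],np.round(s["contact_force"],1),s["grip_width"]*92)
robot.servo_line(W(0,y0,217),feed=25);robot.hold(.3);s=robot.observe();print(s["t"],np.round(s["contact_force"],1),np.round(s["wrist_torque"],2))
robot.servo_line(W(0,y0,300),feed=40);robot.hold(1.5)
s=robot.observe();print(s["t"],s["tcp_pos"],np.round(s["contact_force"],1),np.round(s["wrist_torque"],2))
i=viewer.camera_info("wrist");im=viewer.read_camera("wrist");save("w7.png",im)
for n in("handle_grip","lid_grip","lid","carrier"):
  for d in viewer.pinpoint(n,"wrist"):print(n,round(d["confidence"],2),rz.inv().apply(cam2w("wrist",d["at"],i)-C).round(1))
save("s7.png",viewer.read_camera("side"))
for n in("handle_grip","lid_grip","carrier"):
  for d in viewer.pinpoint(n,"side"):print(n,round(d["confidence"],2),rz.inv().apply(cam2w("side",d["at"])-C).round(1))
a=cv2.imread("pics/w7.png");b=cv2.imread("pics/s7.png")[130:350,230:450]
cv2.imwrite("pics/c7.png",np.hstack([a[:400,120:520],cv2.resize(b,(400,400))]))
E
```

```text
sleeve end [ -0.9  50.5 208. ] pivot [-1.  85.7 80. ]
0.5354705484910625
27.9333 [0.1 0.7 0.4] 13.877409365553397
28.9833 [-0.9 -0.5 -8.4] [-0.07  0.04 -0.04]
32.7083 [ 526.07983878 -149.21948262  300.00207471] [-0.3 -0.1 -7.7] [-0.04  0.07 -0.02]
handle_grip 0.95 [  4.8   2.3 299.6]
lid_grip 0.79 [ -3.9  -2.5 219.8]
lid 0.92 [ -4.3  -3.  180.8]
lid 0.6 [349.9 208.    2.1]
handle_grip 0.52 [ -1.   -2.9 299.3]
lid_grip 0.89 [380.  401.8  27.2]
lid_grip 0.86 [ 40.1 599.7  33.8]
lid_grip 0.75 [-44.7 332.4  36.3]
lid_grip 0.74 [  0.4  -2.1 217.6]
carrier 0.68 [ -2.6  -2.4 102.5]
```

View pics/c7.png

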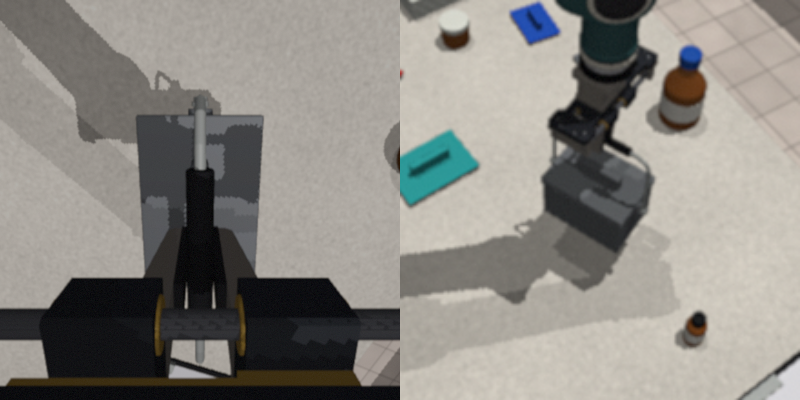

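The carrier hangs about 10 cm up, level and clear, with the lid on. The wrist view shows the same geometry as before the lift. I'll let it settle and hand in.

```bash
python3 - <<'E'
from h import *
robot.hold(1.5);s=robot.observe();print(s["t"],s["tcp_pos"],np.round(s["contact_force"],2),s["grip_width"]*92,abs(np.array(s["joint_velocities"])).max())
im=viewer.read_camera("wrist");a=cv2.cvtColor(cv2.imread("pics/w7.png"),cv2.COLOR_BGR2RGB)
print("changed px",(np.abs(im.astype(int)-a).max(2)>25)[:250].sum())
robot.job_done()
E
```

```text
34.6583 [ 526.0724977  -149.21806497  300.00161515] [ 0.1   0.45 -7.34] 14.047744891859963 0.0022065132626942147
changed px 0
the job is handed in; nothing more can be done
```

The job is handed in at 34.7 s. The larger grey lid is on the carrier, the handle is upright, and the gripper is holding the carrier by the handle about 10 cm above the bench. No verdict was reported.

- **Lid:** I lowered it to its home height, where it resisted a 13 N push. The later wrist views show it square on the box.
- **Handle:** My first arc loaded the handle by up to about 14 N at roughly 0.6 rad. I opened the gripper to relax it, regripped, and finished the swing with force correction. I then regripped at the middle of the bar with 35 N and lifted.
- **Last checks:**
  - The TCP is steady at z = 300 mm, and the hanging weight is about 7.5 N, which fits carrier plus lid.
  - The side camera puts the carrier at about 102 mm; from the TCP height I expected 98–99 mm.
  - Two wrist pictures about 1.8 s apart show no change, so nothing is swinging.
- **Disagreements:** Pinpoint readings differed by 3–5 mm in places, which is about the stated noise. Levelness and the bystanders I judged only by eye: in the last pictures the carrier looks level. The reagent bottle, jar and spare bottle look untouched; I did not re-measure their positions. The bottles inside can't be seen with the lid on.

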